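# Open the loading station and square the tip box into its fence corner

## Task

The yellow tip box has slipped askew under the clear hood of the loading station. Slide the red thumb latch to the left so that the hood springs fully open, then push the box across the deck until it sits square and flush in the corner of the two aluminium fences (rear and left). Leave the hood open, and do not disturb the grey tip box and the small blue-capped bottle on the bench.

Things in the scene. Friction and masses are not known exactly. Their poses are not given: they have to be found in the camera images.
- station: White loading station fixed to the bench, place and yaw differ each time. Origin on the bench; x points to its rear (hinge side, away from the robot), y to its left, z up. Base spans x -165 to +105, y -125 to +105 mm; flat grey deck at z = 30 mm. Deck open at front and right once the hood is up. Closed, the clear blue-edged hood covers x -102 to +102, y -122 to +102 mm, up to z = 105 mm.
- fence_corner (a point): Inner corner of the two fixed aluminium fences, at deck height; axes as the station's. Fences are 12 mm thick, 22 mm high above the deck. The rear fence's face is this point's y-z plane (from 174 mm right to 12 mm left of it), the left fence's face its x-z plane (from the corner 162 mm forward, to -x). It lies at x = y = +75 mm of the station.
- latch_tab (a point): Centre of the top of the red thumb tab of the latch, on the apron in front of the hood, 43 mm before its front wall. Tab 22 mm (station x) by 16 mm (station y); its red grip spans 7 to 35 mm above the deck, on a black foot 30 x 22 mm, 9 mm high. A steel tongue 12 mm wide leads from it to the rear, 12 to 17 mm above the deck.
- latch (a joint): Travel of the thumb latch in m along the station's +y (left), 0 to 0.020; starts within 0.003 of 0. It needs 1 to 2 N to slide and stays where it is left. Beyond about 0.012 the hood is free.
- cover (a joint): Hood angle in rad: 0 closed, 1.75 fully open (stop). Hinge along the station's y at station x = +105, z = 30 mm. Once unlatched a light spring (about 1 N at the front edge) throws it up and back in 1 to 2 s and holds it open; if a hand is in its way it goes on when the hand leaves. Open, it stands wholly behind the hinge line, up to about 250 mm above the bench.
- tip_box: Yellow-lidded tip box, loose on the deck, 0.1 to 0.2 kg, lid fixed shut. Walls 84 mm (its x) by 122 mm (its y), 63 mm high; lid seam at 36 mm; the small front tab is for looks. Origin at the centre of its underside. Starts within 0.25 rad of the station's yaw, clear of both fences. Seated flush, its origin is 42 mm in front (-x) and 61 mm right (-y) of fence_corner.
- grey_box: Bystander: grey tip box 88 x 119 x 73 mm, loose on the bench to the left. Origin at the centre of its underside. Leave alone.
- white_bottle: Bystander: small white bottle with a blue cap, 34 mm across, 61 mm high, loose on the bench to the right. Origin at the centre of its underside. Leave alone.

How it is judged:
By the outcome, as a careful person would: the job done as asked, in the order asked, and still so for the second after the job is handed in, with the robot touching nothing.
It also fails if it takes over 54 s, if anything falls off the work surface, if the arm or the gripper's body presses on something with over 40 N, if the wrist force passes 120 N, or if a joint passes its speed limit or range.

## Robot

A 6-joint arm with a two-finger parallel gripper is mounted at the origin on a cart in front of the work surface, level with it; the furniture and walls round the work are solid. World frame = base frame: x ahead of the robot, y to its left, z up, the work surface at z = 0. Lengths are in m, angles in rad, forces in N, time in s.
With the tool pointing down it reaches from about 0.25 to 0.775 m from the base axis. Payload 4 kg.
Tool frame: the origin (TCP) lies on the centre line of the jaws, within the pads' length; the fingertips stand 17 mm ahead of it and the grasp point (between the pads) lies 2 mm behind it; z points along the fingers, y is the line along which they close (so a half turn about z gives the same grasp; the last joint's range is limited). The gripper opens to 94 mm and grips with 3 to 60 N. Pads are 16 mm wide; open, the fingers measure 119 mm over their backs; the gripper's body (75 mm by 177 mm) begins 78 mm behind the grasp point.
Start: joints at [1.003, 0.087, 1.371, -0, 1.684, -0.103], TCP at [0.247, 0.492, 0.197] pointing down, gripper open.
Joint ranges: [-3.1, 3.1], [-0.76, 2.03], [0.27, 2.55], [-1.08, 4.22], [0.17, 2.65], [-2.57, 2.57]. Speed limits (rad/s): [2.79, 2.79, 3.14, 3.14, 3.14, 3.14].

## Interface

Orientations are given as [roll, pitch, yaw] about the fixed x, y, z axes, in that order (R = Rz(yaw) Ry(pitch) Rx(roll)).
In Python, from bench import robot gives the robot as it stands.
- The arm moves only by the tool servo_tool, never from a script. Its argument "plan" is a list of rows, each a list of 7 numbers: the shift along the tool's x, y, z normalised to -1 to 1, where 1 is 0.1 m, then the turn, a rotation vector about the tool's x, y, z normalised to -1 to 1, where 1 is pi/2 rad, then the finger opening in mm, from 0 to 94. In form: [[x, y, z, ax, ay, az, gripper], ...]. A call has 1 to 12 rows; each row is the pose to reach, as a shift and turn from the pose commanded when the call began, along the tool's axes at that moment; what a row does not reach only later rows make up. A row lasts 1/12 s, in which the tool goes at most 41.7 mm and 7.16 degrees, less where a joint would pass 70% of its speed; a pose out of reach is approached as far as the arm can. A call with a number of a shift or a turn outside -1 to 1 is refused whole. A call with a gripper value outside its range is refused whole. The fingers move at their own pace and stop on an object; the grip force is fixed at half the most. Time passes only in rows, so rows that repeat a pose let the fingers close. It gives the time, the measured TCP pose, the force, the opening and the grip force at its end, in the units of the state.
- robot.get_obs(): the state, without advancing time (a new reading comes with each control period).
- robot.snapshot(name): name is "side" or "top" or "wrist"; returns the picture (384x512x3 uint8, red, green, blue); there is no depth.
- robot.camera_params(name): a dict with "camera_matrix" (3x3 intrinsics, pixels), "distortion" ([k1, k2, p1, p2, k3] as OpenCV has them; the pictures are not rectified), "rvec" (rotation vector, rad) and "tvec" (3), from world to camera coordinates, as OpenCV has them; the wrist camera has in their place "tool_from_camera" (4x4, takes a point from camera to tool coordinates, whose origin is the TCP and whose axes are the flange's). Camera axes: x right, y down, z forward; pixel columns grow to the right and rows downward; lengths in m; the calibration is good to about 2 mm. A picture is of the moment at which its call begins: read the wrist's pose just before it. camera_params takes no time and is no camera call.
- robot.close_job(): hands the job in; it is judged then, once.
Trained networks look in the newest picture that a camera, given by its name, has taken for a name from the list of things; names that differ only in an ending like _2 or _b are one class to them, and where a whole thing is asked for, a point or a joint stands for the part that bears it (a point fixed in the world has none). Each returns a list of dicts, best first, with "conf" (0 to 1); they miss things now and then, are a little off and sometimes report something else, mostly with a low value. They report only what shows in the picture. A call takes as long as a camera call.
- robot.find_in(thing, camera): "extent" ([centre column, centre row, width, height] in pixels, round what is visible of it).
The state is a dict: "time": time; "joint_positions": joint angles; "qvel": joint speeds; "joint_torque": joint torques, N m; "tool_pos": TCP position; "ee_rot": TCP orientation; "wrist_force": force on the tool from outside, world axes, zero at the start; "wrist_torque": the same for the moment, N m; "width": finger opening in m; "finger_force": force on a finger pad.
Only numpy, scipy, OpenCV 4.12 (cv2) and the standard library are available. Lean on these libraries where they do the work, as an engineer would, in place of code of your own. Each camera call takes 0.05 s, during which the arm holds its last target. There are 200 camera calls.

## Working session

There is one attempt and no reset: what is moved stays moved. The work goes in short steps, Python scripts to look and compute and a tool call to move; the robot and the scene stay as the last step left them, time stands still between calls to the robot, and variables do not carry over. Pictures are saved under pics/ and viewed, at most 10 in all, crops included, and the job is handed in when it is done.

Besides the shell and the picture viewer there is one more tool, called in YAML: its name, and indented under it one key for each argument. servo_tool: Moves the arm, as the interface text tells. Scaled input: -1 to 1 covers 0.1 m each way for a shift and pi/2 rad each way for a turn. Its arguments: {"type":"object","properties":{"plan":{"type":"array","items":{"type":"array","items":{"type":"number"}}}},"required":["plan"]}

```bash
mkdir -p pics; cat > h.py <<'E'
import numpy as np, cv2
from bench import robot
def save(cam,name):
    im=robot.snapshot(cam); cv2.imwrite(f'pics/{name}.png',im[:,:,::-1]); return im
def cam(c):
    p=robot.camera_params(c); return [np.array(p[k],float) for k in('camera_matrix','distortion','rvec','tvec')]
def ray_z(c,uv,z):
    K,D,r,t=cam(c); R=cv2.Rodrigues(r)[0]; t=t.ravel()
    n=cv2.undistortPoints(np.array(uv,float).reshape(-1,1,2),K,D).reshape(-1,2)
    o=-R.T@t; d=np.c_[n,np.ones(len(n))]@R
    return o+d*((z-o[2])/d[:,2])[:,None]
def proj(c,P):
    K,D,r,t=cam(c); return cv2.projectPoints(np.array(P,float).reshape(-1,3),r,t,K,D)[0].reshape(-1,2)
E
python3 - <<'E'
from h import *
a=save('top','top0');b=save('side','side0')
cv2.imwrite('pics/b0.png',np.vstack([a,b])[:,:,::-1][:, :])
for c in('top','side'):
    for t in('station','latch_tab','tip_box','grey_box','white_bottle'):
        print(c,t,[(np.round(d['extent']),round(d['conf'],2)) for d in robot.find_in(t,c)][:2])
    print(cam(c)[3], cam(c)[2])
print(robot.get_obs())
E
```

```text
top station [(array([270., 197.,  90., 102.]), 0.58)]
top latch_tab [(array([270., 236.,   4.,  20.]), 0.39)]
top tip_box []
top grey_box [(array([142., 249.,  54.,  28.]), 0.72)]
top white_bottle [(array([378., 246.,  14.,   7.]), 0.42)]
[0.0207766  0.55854316 1.06191797] [ 2.05312483 -2.16756192  0.22273823]
side station [(array([261., 209., 116.,  89.]), 0.79)]
side latch_tab []
side tip_box []
side grey_box [(array([193., 158.,  27.,  31.]), 0.95)]
side white_bottle [(array([247., 302.,  18.,  27.]), 0.9), (array([224., 213.,  17.,  13.]), 0.46)]
[-0.51392339  0.14683282  0.9713324 ] [ 2.16890215 -0.3514672   0.21231291]
{'time': 0.6, 'joint_positions': array([ 1.00290122e+00,  8.71501103e-02,  1.37067214e+00, -1.33290275e-05,
        1.68358929e+00, -1.03106063e-01]), 'qvel': array([ 5.35216424e-05, -6.26531024e-04,  2.45265262e-04, -2.35845819e-03,
        2.31488696e-03, -5.46776098e-04]), 'joint_torque': array([-6.54049236e-04, -3.39780021e+01, -3.02415919e+01,  7.18512316e-02,
        2.35837873e-02,  5.63774350e-06]), 'tool_pos': array([0.24655724, 0.49167487, 0.19724733]), 'ee_rot': array([3.14141386e+00, 3.18145684e-05, 2.67680211e+00]), 'wrist_force': array([ 0.17236069,  0.14133522, -0.04036077]), 'wrist_torque': array([-0.03596738, -0.02628722,  0.01504882]), 'finger_force': 0.0, 'width': 0.09399562697072182}
```

View pics/top0.png

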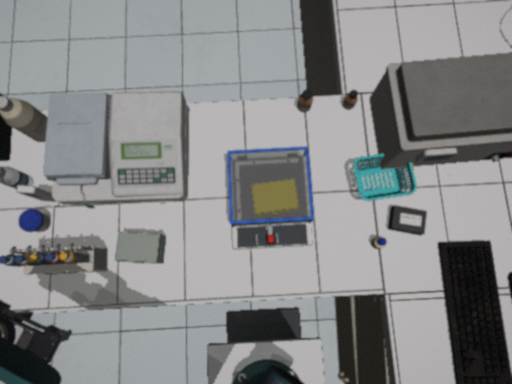

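View pics/side0.png

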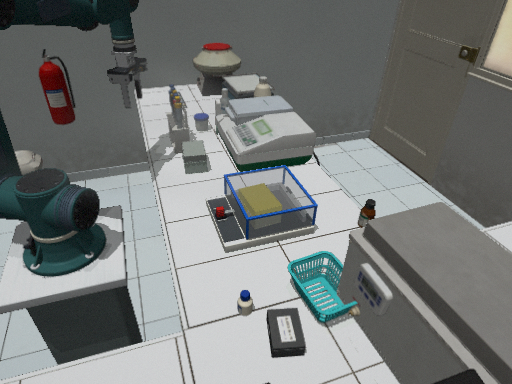

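The top view shows the blue hood frame at about (228–312, 148–223), the red latch at (270,239) and the yellow box at (275,195). I'll crop in to fit the station's pose.

```bash
python3 - <<'E'
import cv2,numpy as np
a=cv2.imread('pics/top0.png')[140:255,215:325]
b=cv2.imread('pics/side0.png')[160:250,200:325]
a=cv2.resize(a,None,fx=4,fy=4,interpolation=2); b=cv2.resize(b,(375,270),interpolation=2)
o=np.zeros((460,440+375,3),np.uint8);o[:,:440]=a;o[:270,440:]=b
cv2.imwrite('pics/c0.png',o[:,:800])
from h import *
print('guess hood corners top z=.105',ray_z('top',[(228,150),(309,148),(312,220),(231,223)],.105).round(3).tolist())
im=cv2.imread('pics/top0.png').astype(int)
m=(im[:,:,2]>im[:,:,1]+60)&(im[:,:,2]>im[:,:,0]+60);m[:, :200]=0;m[300:]=0;v,u=np.nonzero(m);print('red',u.mean(),v.mean(),len(u),ray_z('top',[(u.mean(),v.mean())],.063))
E
```

```text
guess hood corners top z=.105 [[0.677, 0.07, 0.105], [0.67, -0.157, 0.105], [0.467, -0.149, 0.105], [0.471, 0.07, 0.105]]
red 270.44444444444446 238.57777777777778 45 [[ 0.42693998 -0.03504733  0.063     ]]
```

View pics/c0.png

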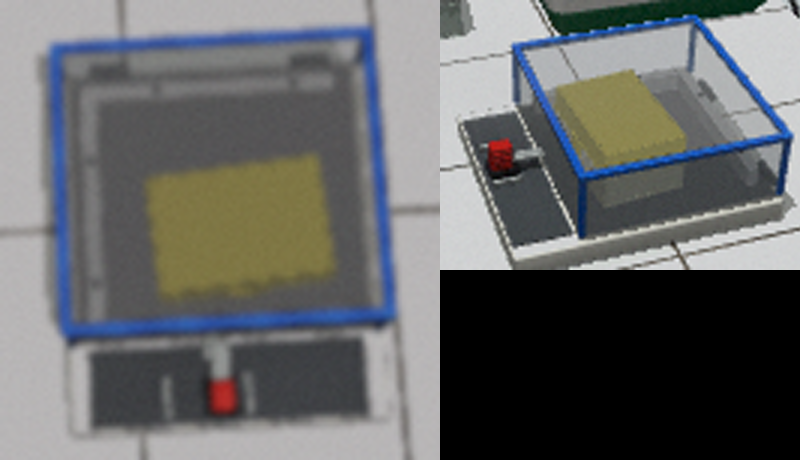

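The crop has the hood's outer top corners at (50,44), (371,28), (395,318) and (62,340), and the lid corners at (147,177), (318,154), (336,272) and (162,300). The latch is at (223,396).

```bash
cat >> h.py <<'E'
def fit2(S,W):
    S=np.array(S,float);W=np.array(W,float)[:,:2];a=(S-S.mean(0));b=W-W.mean(0)
    th=np.arctan2((a[:,0]*b[:,1]-a[:,1]*b[:,0]).sum(),(a*b).sum());R=np.array([[np.cos(th),-np.sin(th)],[np.sin(th),np.cos(th)]])
    t=W.mean(0)-R@S.mean(0); return th,R,t,W-(S@R.T+t)
E
python3 - <<'E'
from h import *
f=lambda L:(np.array(L)-1.5)/4+[215,140]
H=ray_z('top',f([(50,44),(371,28),(395,318),(62,340)]),.105)
th,R,t,e=fit2([(.102,.102),(.102,-.122),(-.102,-.122),(-.102,.102)],H)
print('station',th,t,e.round(4).tolist())
B=ray_z('top',f([(147,177),(318,154),(336,272),(162,300)]),.093)
tb,Rb,b,e=fit2([(.042,.061),(.042,-.061),(-.042,-.061),(-.042,.061)],B)
print('box',tb,b,e.round(4).tolist(),'in station',tb-th,(R.T@(b-t)))
l=ray_z('top',f([(223,396)]),.062)[0,:2];print('latch',l,R.T@(l-t))
print('pred latch0',R@[-.145,0]+t)
# side reprojection check
P=[list(R@q+t)+[.105] for q in [(.102,.102),(.102,-.122),(-.102,-.122),(-.102,.102)]]
print((( proj('side',P)-[200,160])*3+[440,0]).round().tolist())
g=ray_z('top',[(142,246)],.073);w=ray_z('top',[(378,242)],.061);print(g,w)
E
```

```text
station 0.0026479571241414114 [ 0.57124997 -0.03002882] [[0.0022, 0.0005], [0.0009, -0.0009], [-0.0005, -0.0003], [-0.0026, 0.0007]]
box 0.08707049406235541 [ 0.54091496 -0.05329347] [[0.0012, -0.0014], [0.0006, 0.0002], [0.0003, 0.0012], [-0.002, -0.0]] in station 0.084422536938214 [-0.03039651 -0.02318425]
latch [ 0.4269124 -0.0348764] [-0.1443499  -0.00446536]
pred latch0 [ 0.42625048 -0.03041277]
[[694.0, 13.0], [790.0, 133.0], [580.0, 176.0], [511.0, 43.0]]
[[0.42503468 0.31816103 0.073     ]] [[ 0.40179436 -0.33193967  0.061     ]]
```

Station is at about (0.571, −0.030) with yaw near 0. The latch is at (0.427, −0.034), and the box at (0.541, −0.053) with yaw 0.087. Side-view reprojection agrees. I'll approach to the right of the latch with the fingers closed.

servo_tool:
  plan:
    - [-1,-1,0,0,0,0,0]
    - [-1,-1,0,0,0,0,0]
    - [-1,-1,0,0,0,0,0]
    - [-1,-1,0,0,0,0,0]
    - [-1,-1,0,0,0,0,0]

```text
time: 1.02
tool_pos: [0.2922, 0.3548, 0.1978]
ee_rot: [3.141, 0.001, 2.673]
wrist_force: [-0.0, 0.0, 0.6]
width: 0.0646
finger_force: 0.0
```

servo_tool:
  plan:
    - [-1,-1,0,0,0,0,0]
    - [-1,-1,0,0,0,0,0]
    - [-1,-1,0,0,0,0,0]
    - [-1,-1,0,0,0,0,0]
    - [-1,-1,0,0,0,0,0]

```text
time: 1.43
tool_pos: [0.3367, 0.2215, 0.1975]
ee_rot: [3.141, 0.001, 2.672]
wrist_force: [-0.6, 1.1, 0.7]
width: 0.031
finger_force: 0.0
```

servo_tool:
  plan:
    - [-1,-1,0,0,0,0,0]
    - [-1,-1,0,0,0,0,0]
    - [-1,-1,0,0,0,0,0]
    - [-1,-1,0,0,0,0,0]
    - [-1,-1,0,0,0,0,0]

```text
time: 1.85
tool_pos: [0.3814, 0.0878, 0.1972]
ee_rot: [3.141, 0.0, 2.673]
wrist_force: [-0.7, 1.1, 0.1]
width: 0.0004
finger_force: 0.0
```

servo_tool:
  plan:
    - [-1,-1,0,0,0,-0.296,0]
    - [-1,-1,0,0,0,-0.296,0]
    - [-1,-1,0,0,0,-0.296,0]
    - [-1,-1,0,0,0,-0.296,0]
    - [-1,-1,0,0,0,-0.296,0]
    - [-1,-1,0,0,0,-0.296,0]

```text
time: 2.35
tool_pos: [0.4258, -0.0448, 0.1968]
ee_rot: [3.14, -0.001, 3.141]
wrist_force: [0.3, 0.2, 0.2]
width: 0.0003
finger_force: 0.0
```

servo_tool:
  plan:
    - [0.06,-0.35,0,0,0,0,0]
    - [0.06,-0.35,0.5,0,0,0,0]
    - [0.06,-0.35,1,0,0,0,0]
    - [0.06,-0.35,1,0,0,0,0]
    - [0.06,-0.35,1,0,0,0,0]

```text
time: 2.77
tool_pos: [0.4155, -0.0766, 0.0921]
ee_rot: [3.137, -0.01, -3.14]
wrist_force: [0.0, 1.2, 0.4]
width: 0.0003
finger_force: 0.0
```

servo_tool:
  plan:
    - [0,0,0.15,0,0,0,0]
    - [0,0,0.3,0,0,0,0]
    - [0,0,0.3,0,0,0,0]

```text
time: 3.02
tool_pos: [0.4184, -0.078, 0.0663]
ee_rot: [3.14, -0.002, -3.14]
wrist_force: [0.2, -0.3, -0.2]
width: 0.0002
finger_force: 0.0
```

servo_tool:
  plan:
    - [0,0.1,0,0,0,0,0]
    - [0,0.15,0,0,0,0,0]
    - [0,0.2,0,0,0,0,0]
    - [0,0.24,0,0,0,0,0]
    - [0,0.28,0,0,0,0,0]
    - [0,0.31,0,0,0,0,0]
    - [0,0.34,0,0,0,0,0]
    - [0,0.34,0,0,0,0,0]

```text
time: 3.68
tool_pos: [0.4188, -0.0457, 0.0673]
ee_rot: [3.141, 0.0, -3.141]
wrist_force: [0.2, -0.0, -0.7]
width: 0.0007
finger_force: 0.0
```

servo_tool:
  plan:
    - [0,0.03,0,0,0,0,0]
    - [0,0.06,0,0,0,0,0]
    - [0,0.09,0,0,0,0,0]
    - [0,0.1,0,0,0,0,0]

```text
time: 4.02
tool_pos: [0.4188, -0.0359, 0.0671]
ee_rot: [3.141, -0.0, -3.141]
wrist_force: [-0.5, 0.4, -0.1]
width: 0.0002
finger_force: 0.0
```

```bash
python3 - <<'E'
from h import *
a=save('top','t1');b=save('side','s1')
a=cv2.resize(a[90:255,200:340],None,fx=3,fy=3);b=cv2.resize(b[100:260,180:330],None,fx=2,fy=2)
o=np.zeros((495,720,3),np.uint8);o[:,:420]=a;o[:320,420:]=b
cv2.imwrite('pics/c1.png',o[:,:,::-1]);ob=robot.get_obs();print(ob['wrist_force'],ob['tool_pos'])
E
```

```text
[-0.2169232  -0.43515491  0.10766855] [ 0.41878548 -0.03602009  0.06714196]
```

View pics/c1.png

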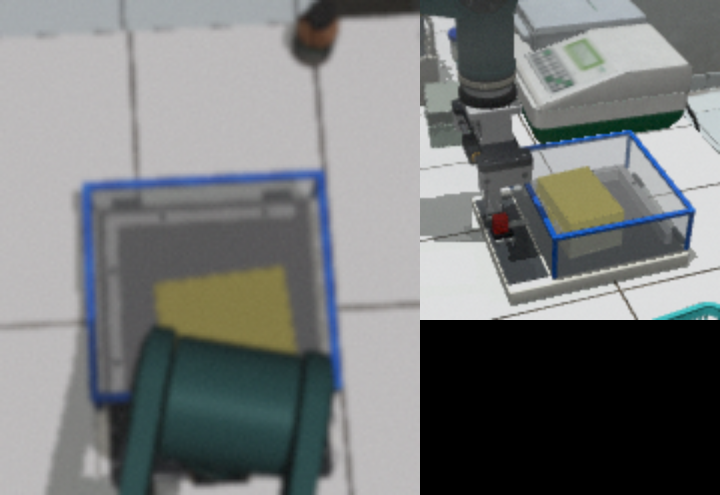

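The side crop shows the red tab unoccluded at (500,222), with the fingers ending at about (490,205). I'll check this against projections.

```bash
python3 - <<'E'
from h import *
for n,c in(('side0',0),('s1',1)):
    im=cv2.imread(f'pics/{n}.png').astype(int)
    m=(im[:,:,2]>im[:,:,1]+60)&(im[:,:,2]>im[:,:,0]+60);m[:190]=0;m[240:]=0;m[:,:200]=0;m[:,250:]=0
    v,u=np.nonzero(m);print(n,u.mean(),v.mean(),u.min(),u.max(),v.min(),v.max())
for y in(-.035,-.03,-.02,-.01):print('tab proj',y,proj('side',[[.4265,y,.037],[.4265,y,.051],[.4265,y,.065]]).round(1).tolist())
p=robot.get_obs()['tool_pos'];print('tip',proj('side',[p-[0,0,.017],p,p+[0,0,.05]]).round(1))
im=cv2.imread('pics/s1.png');cv2.imwrite('pics/z1.png',cv2.resize(im[160:250,190:270],None,fx=6,fy=6,interpolation=2))
a=robot.snapshot('wrist');cv2.imwrite('pics/w1.png',a[:,:,::-1])
E
```

```text
side0 219.63793103448276 210.5344827586207 216 223 206 216
s1 220.04 210.74 217 223 207 216
tab proj -0.035 [[219.8, 215.0], [219.6, 211.2], [219.5, 207.4]]
tab proj -0.03 [[219.4, 214.0], [219.2, 210.2], [219.0, 206.4]]
tab proj -0.02 [[218.5, 211.9], [218.3, 208.2], [218.2, 204.4]]
tab proj -0.01 [[217.7, 210.0], [217.5, 206.2], [217.3, 202.4]]
tip [[217.1 212.2]
 [216.9 207.5]
 [216.3 193.3]]
```

View pics/z1.png

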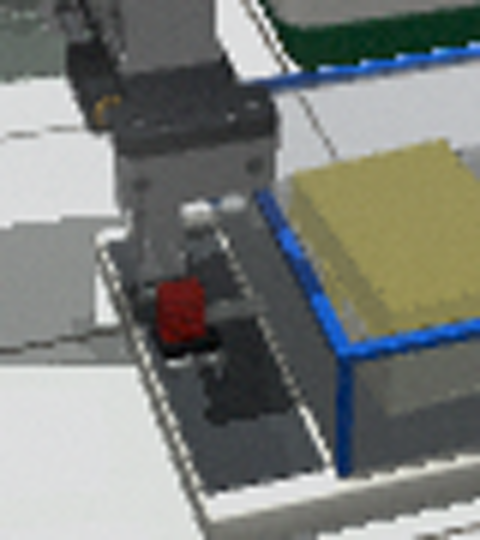

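View pics/w1.png

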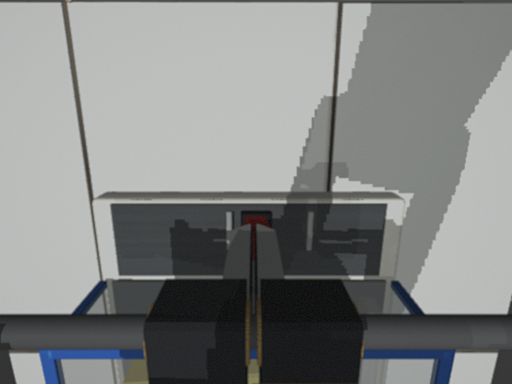

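```bash
cat >> h.py <<'E'
def wproj(P):
    from scipy.spatial.transform import Rotation as Ro
    o=robot.get_obs();p=robot.camera_params('wrist');T=np.eye(4);T[:3,:3]=Ro.from_euler('xyz',o['ee_rot']).as_matrix();T[:3,3]=o['tool_pos']
    W=np.linalg.inv(T@np.array(p['tool_from_camera']))
    return cv2.projectPoints(np.array(P,float).reshape(-1,3),cv2.Rodrigues(W[:3,:3])[0],W[:3,3],np.array(p['camera_matrix']),np.array(p['distortion'],float))[0].reshape(-1,2).round(1).tolist()
E
python3 - <<'E'
from h import *
p=robot.get_obs()['tool_pos'];print(robot.camera_params('wrist')['tool_from_camera'])
print('tip',wproj([p-[0,0,.017],p-[.008,0,.017],p+[.008,0,-.017],p]))
t=np.array([.571,-.030])
for y in(-.005,0,.02):print('tab front/rear top',y,wproj([[.571-.156,-.03+y,.065],[.571-.134,-.03+y,.065],[.571-.156,-.03+y,.039]]))
print('apron corners',wproj([[.571-.165,-.03-.125,.03],[.571-.165,-.03+.105,.03]]))
E
```

```text
[[-8.91194657e-04 -9.63539889e-01 -2.67563241e-01  7.85817559e-02]
 [ 9.99999598e-01 -8.85293211e-04 -1.42691411e-04  6.84123878e-04]
 [-9.93830542e-05 -2.67563260e-01  9.63540291e-01 -1.87510064e-01]
 [ 0.00000000e+00  0.00000000e+00  0.00000000e+00  1.00000000e+00]]
tip [[252.1, 224.3], [252.1, 213.0], [252.1, 235.5], [252.0, 234.3]]
tab front/rear top -0.005 [[253.9, 227.2], [253.9, 259.6], [253.8, 213.4]]
tab front/rear top 0 [[262.0, 227.2], [261.7, 259.6], [261.0, 213.4]]
tab front/rear top 0.02 [[294.3, 227.2], [293.2, 259.6], [289.8, 213.4]]
apron corners [[85.5, 197.4], [407.9, 197.3]]
```

```bash
python3 - <<'E'
import cv2
im=cv2.imread('pics/w1.png');cv2.imwrite('pics/z2.png',cv2.resize(im[185:295,190:330],None,fx=5,fy=5,interpolation=2))
E
```

```text
(no output)
```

View pics/z2.png

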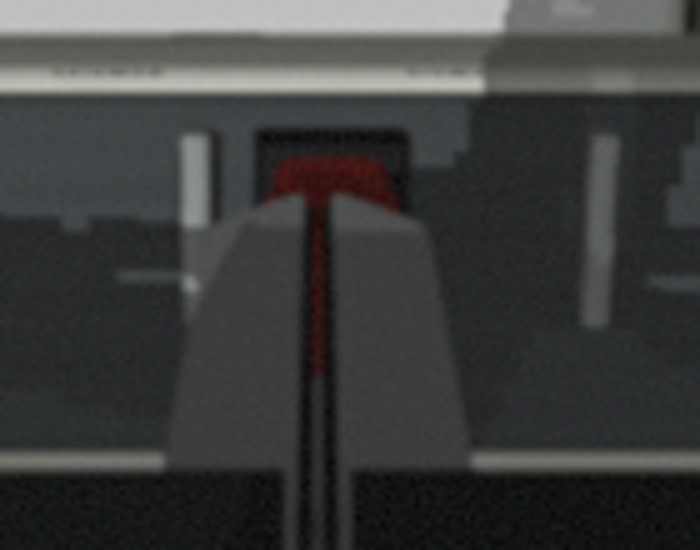

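The zoom shows the fingertips above the tab: red is visible between and in front of them, the tab hasn't moved and there was no force. The real tips therefore sit higher than I assumed. I'll back off, go 14 mm lower and push again.

servo_tool:
  plan:
    - [-0.04,-0.2,0,0,0,0,0]
    - [-0.04,-0.44,0,0,0,0,0]
    - [-0.04,-0.44,0,0,0,0,0]
    - [-0.04,-0.44,0.08,0,0,0,0]
    - [-0.04,-0.44,0.14,0,0,0,0]
    - [-0.04,-0.44,0.14,0,0,0,0]

```text
time: 4.67
tool_pos: [0.4213, -0.079, 0.0511]
ee_rot: [3.14, -0.004, -3.141]
wrist_force: [0.5, -0.3, -0.3]
width: 0.0002
finger_force: 0.0
```

servo_tool:
  plan:
    - [0,0.1,0,0,0,0,0]
    - [0,0.15,0,0,0,0,0]
    - [0,0.2,0,0,0,0,0]
    - [0,0.23,0,0,0,0,0]
    - [0,0.26,0,0,0,0,0]
    - [0,0.29,0,0,0,0,0]
    - [0,0.32,0,0,0,0,0]
    - [0,0.35,0,0,0,0,0]

```text
time: 5.33
tool_pos: [0.4229, -0.0454, 0.0533]
ee_rot: [-3.14, 0.0, -3.141]
wrist_force: [-1.2, -1.9, -0.9]
width: 0.0004
finger_force: 0.6
```

Contact at about 2 N, so the latch is sliding.

servo_tool:
  plan:
    - [0,0.03,0,0,0,0,0]
    - [0,0.06,0,0,0,0,0]
    - [0,0.09,0,0,0,0,0]
    - [0,0.11,0,0,0,0,0]
    - [0,0.11,0,0,0,0,0]

```text
time: 5.75
tool_pos: [0.4229, -0.0338, 0.0533]
ee_rot: [3.141, 0.0, -3.141]
wrist_force: [0.6, -1.7, 0.3]
width: 0.0001
finger_force: 0.5
```

```bash
python3 - <<'E'
from h import *
for i in range(3): s=save('side','s2')
a=robot.snapshot('wrist')
o=np.hstack([a[::1,100:400],s[100:,:][:284].repeat(1,0)[:,150:400][:384] if 0 else np.pad(s[60:260,170:340],((0,184),(0,0),(0,0)))])
cv2.imwrite('pics/c2.png',o[:,:,::-1]);print(robot.get_obs()['wrist_force'])
E
```

```text
[-0.13235991 -0.15087734  0.74500748]
```

View pics/c2.png

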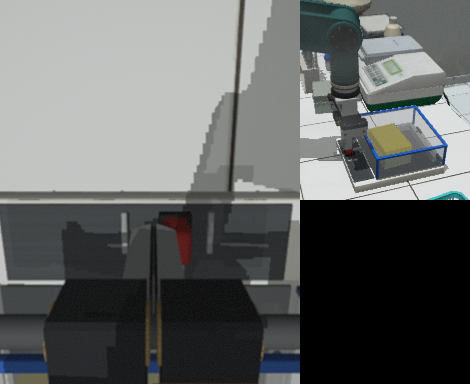

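The tab has moved to column 280 (it was at 257), roughly halfway. I'll continue to the stop.

servo_tool:
  plan:
    - [0,0.03,0,0,0,0,0]
    - [0,0.06,0,0,0,0,0]
    - [0,0.08,0,0,0,0,0]
    - [0,0.09,0,0,0,0,0]

```text
time: 6.28
tool_pos: [0.423, -0.0277, 0.0536]
ee_rot: [-3.135, 0.0, -3.141]
wrist_force: [-1.5, -9.1, 3.1]
width: 0.0005
finger_force: 3.9
```

```bash
cat >> h.py <<'E'
def blue():
    im=robot.snapshot('side').astype(int);m=(im[:,:,2]>im[:,:,0]+60)&(im[:,:,2]>im[:,:,1]+40);m[:,:215]=0;m[:90]=0;m[245:]=0
    v,u=np.nonzero(m);return len(u),u.min(),u.max(),v.min(),v.max()
E
python3 - <<'E'
from h import *
print(blue(),blue());o=robot.get_obs();print(o['wrist_force'],o['tool_pos'])
E
```

```text
(591, np.int64(229), np.int64(321), np.int64(164), np.int64(228)) (597, np.int64(230), np.int64(321), np.int64(162), np.int64(226))
[-1.10026192 -7.27190079  1.88968804] [ 0.42301239 -0.02772514  0.05362919]
```

The latch is at its stop and the hood is rising. I'll retreat toward the robot and up while it swings.

servo_tool:
  plan:
    - [0,-0.15,0,0,0,0,0]
    - [0.4,-0.15,0,0,0,0,0]
    - [0.7,-0.2,0,0,0,0,94]
    - [0.7,-0.2,-0.3,0,0,0,94]
    - [0.7,-0.2,-0.6,0,0,0,94]
    - [0.7,-0.2,-0.6,0,0,0,94]
    - [0.7,-0.2,-0.6,0,0,0,94]
    - [0.7,-0.2,-0.6,0,0,0,94]
    - [0.7,-0.2,-0.6,0,0,0,94]
    - [0.7,-0.2,-0.6,0,0,0,94]
    - [0.7,-0.2,-0.6,0,0,0,94]
    - [0.7,-0.2,-0.6,0,0,0,94]

```text
time: 7.38
tool_pos: [0.3525, -0.045, 0.1125]
ee_rot: [3.141, -0.001, -3.141]
wrist_force: [0.1, 0.1, 0.0]
width: 0.0639
finger_force: 0.0
```

```bash
python3 - <<'E'
from h import *
print(blue());a=save('top','t3')[90:255,200:340];s=save('side','s3')[60:260,180:340]
o=np.zeros((500,800,3),np.uint8);o[:495,:420]=cv2.resize(a,None,fx=3,fy=3,interpolation=2);o[:475,420:]=cv2.resize(s,(380,475),interpolation=2)
cv2.imwrite('pics/c3.png',o[:,:,::-1])
c,i=ray_z('top',[(275,195)],.093),0
print([(d['extent'],d['conf']) for d in robot.find_in('tip_box','top')])
print(robot.get_obs()['tool_pos'],robot.get_obs()['time'])
E
```

```text
(333, np.int64(266), np.int64(335), np.int64(124), np.int64(223))
[([275.1, 197.3, 47.1, 38.4], 0.85)]
[ 0.35276654 -0.04516097  0.1129988 ] 7.5833
```

View pics/c3.png

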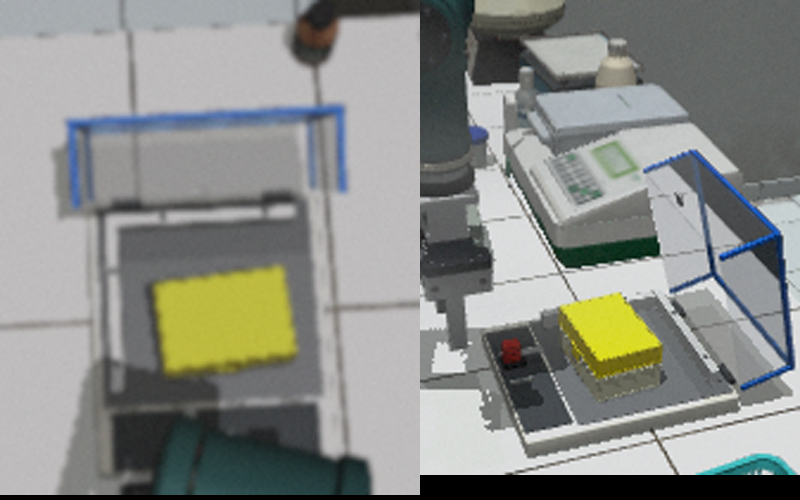

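The hood is fully open and the box is untouched at about (225,320) in the left crop. Next I'll re-measure the box from its colour, and bring the gripper to its front with the fingers at 50 mm.

servo_tool:
  plan:
    - [-0.5,-0.15,0,0,0,0,50]
    - [-1,-0.15,0,0,0,0,50]
    - [-1,-0.15,0,0,0,0,50]
    - [-1,-0.15,0,0,0,0,50]

```text
time: 7.92
tool_pos: [0.4556, -0.0606, 0.1128]
ee_rot: [3.141, 0.0, -3.141]
wrist_force: [-1.0, 0.5, 0.8]
width: 0.0599
finger_force: 0.0
```

```bash
cat >> h.py <<'E'
def box(f=None):
    im=(robot.snapshot('top') if f is None else cv2.imread(f)[:,:,::-1]).astype(int)
    m=((im[:,:,0]>im[:,:,2]+50)&(im[:,:,1]>im[:,:,2]+50)).astype(np.uint8);m[:130]=0;m[235:]=0;m[:,:215]=0;m[:,325:]=0
    cs=cv2.findContours(m,0,1)[0];c=max(cs,key=cv2.contourArea).reshape(-1,2)
    W=ray_z('top',c,.093)[:,:2]*1000
    return cv2.minAreaRect(W.astype(np.float32)), W.min(0), W.max(0)
E
python3 - <<'E'
from h import *
print(box('pics/t3.png'));print(box());o=robot.get_obs();print(o['time'],o['tool_pos'],o['width'])
E
```

```text
(((538.6369018554688, -52.39793395996094), (91.69454956054688, 122.72411346435547), 4.835323333740234), array([ 492.87168321, -115.75823408]), array([587.19715532,  11.37994229]))
(((558.091796875, 3.5079259872436523), (11.13124942779541, 39.728946685791016), 87.0072250366211), array([538.39669602,  -3.08685297]), array([577.78399663,   9.17507294]))
7.9667 [ 0.45351628 -0.06024329  0.11260202] 0.05620288895442006
```

servo_tool:
  plan:
    - [-0.13,0,0.3,0,0,0,50]
    - [-0.13,0,0.55,0,0,0,50]
    - [-0.13,0,0.55,0,0,0,50]
    - [-0.13,0,0.55,0,0,0,50]

```text
time: 8.3
tool_pos: [0.4635, -0.0597, 0.0571]
ee_rot: [3.141, -0.004, -3.141]
wrist_force: [1.2, 0.9, 0.9]
width: 0.0502
finger_force: 0.0
```

servo_tool:
  plan:
    - [-0.08,0,0,0,0,0,50]
    - [-0.16,0,0,0,0,0,50]
    - [-0.24,0,0,0,0,0,50]
    - [-0.32,0,0,0,0,0,50]
    - [-0.4,0,0,0,0,0,50]
    - [-0.48,0,0,0,0,0,50]
    - [-0.56,0,0,0,0,0,50]
    - [-0.64,0,0,0,0,0,50]
    - [-0.7,0,0,0,0,0,50]
    - [-0.74,0,0,0,0,0,50]

```text
time: 9.13
tool_pos: [0.5406, -0.0602, 0.058]
ee_rot: [3.142, -0.0, -3.141]
wrist_force: [-1.8, 0.5, 0.6]
width: 0.05
finger_force: 0.7
```

Pushing with about 1.8 N. I'll creep until the box meets the rear fence.

servo_tool:
  plan:
    - [-0.04,0,0,0,0,0,50]
    - [-0.07,0,0,0,0,0,50]
    - [-0.1,0,0,0,0,0,50]
    - [-0.12,0,0,0,0,0,50]
    - [-0.12,0,0,0,0,0,50]

```text
time: 9.55
tool_pos: [0.5522, -0.0602, 0.058]
ee_rot: [3.141, 0.001, -3.141]
wrist_force: [-0.3, -0.6, 1.0]
width: 0.0499
finger_force: 0.0
```

servo_tool:
  plan:
    - [-0.02,0,0,0,0,0,50]
    - [-0.04,0,0,0,0,0,50]
    - [-0.04,0,0,0,0,0,50]

```text
time: 9.8
tool_pos: [0.5547, -0.0602, 0.0581]
ee_rot: [3.141, -0.003, -3.141]
wrist_force: [-4.3, -0.0, 2.3]
width: 0.0499
finger_force: 2.3
```

Rear contact shows as a force rise to 4.3 N. Now I'll retreat, lift, turn 90° and go to the box's right side.

servo_tool:
  plan:
    - [0.15,0,0,0,0,0,50]
    - [0.3,0,0,0,0,0,50]
    - [0.3,0,-0.5,0,0,0,30]
    - [0.3,0,-0.9,0,0,0,30]
    - [0.3,-0.4,-0.9,0,0,0,30]
    - [0.3,-0.9,-0.9,0,0,0,30]
    - [0.3,-0.9,-0.9,0,0,0,30]
    - [0.3,-0.9,-0.9,0,0,0,30]

```text
time: 10.47
tool_pos: [0.5261, -0.1527, 0.1484]
ee_rot: [-3.141, 0.002, 3.138]
wrist_force: [-0.4, 0.8, -0.5]
width: 0.0301
finger_force: 0.0
```

servo_tool:
  plan:
    - [0,0,0,0,0,1,30]
    - [0,0,0,0,0,1,30]
    - [0,0,0,0,0,1,30]
    - [0,0,0,0,0,1,30]
    - [0,0,0,0,0,1,30]
    - [0,0,0,0,0,1,30]
    - [0,0,0,0,0,1,30]
    - [0,0,0,0,0,1,30]
    - [0,0,0,0,0,1,30]
    - [0,0,0,0,0,1,30]
    - [0,0,0,0,0,1,30]
    - [0,0,0,0,0,1,30]

```text
time: 11.47
tool_pos: [0.5259, -0.1484, 0.1475]
ee_rot: [-3.141, -0.002, 1.637]
wrist_force: [0.5, 0.3, 0.3]
width: 0.0301
finger_force: 0.0
```

```bash
python3 - <<'E'
from h import *
print(box());o=robot.get_obs();print(o['time'],o['tool_pos'],o['ee_rot'],o['joint_positions'])
E
```

```text
(((601.071044921875, -53.63162612915039), (120.88797760009766, 92.32145690917969), 87.12726593017578), array([ 554.52323259, -115.42314507]), array([647.5504596 ,   7.31516996]))
11.5167 [ 0.5259734  -0.14842016  0.14754968] [-3.14154936e+00 -1.42277716e-03  1.63320450e+00] [-3.79619527e-01  9.47700295e-02  1.46084461e+00  1.26766803e-03
  1.58662576e+00 -4.42008075e-01]
```

servo_tool:
  plan:
    - [-0.04,0.3,0,0,0,0.045,30]
    - [-0.04,0.62,0,0,0,0.045,30]
    - [-0.04,0.62,0,0,0,0.045,30]
    - [-0.04,0.62,0.5,0,0,0.045,30]
    - [-0.04,0.62,0.9,0,0,0.045,30]
    - [-0.04,0.62,0.9,0,0,0.045,30]
    - [-0.04,0.62,0.9,0,0,0.045,30]

```text
time: 12.1
tool_pos: [0.5845, -0.1478, 0.0538]
ee_rot: [-3.132, -0.004, 1.573]
wrist_force: [-0.6, -0.7, -0.5]
width: 0.0299
finger_force: 0.0
```

servo_tool:
  plan:
    - [0.08,0,0,0,0,0,30]
    - [0.15,0,0,0,0,0,30]
    - [0.21,0,0,0,0,0,30]
    - [0.27,0,0,0,0,0,30]
    - [0.33,0,0,0,0,0,30]
    - [0.39,0,0,0,0,0,30]
    - [0.45,0,0,0,0,0,30]
    - [0.51,0,0,0,0,0,30]
    - [0.55,0,0,0,0,0,30]
    - [0.58,0,0,0,0,0,30]
    - [0.6,0,0,0,0,0,30]

```text
time: 13.02
tool_pos: [0.5879, -0.0893, 0.0581]
ee_rot: [-3.141, -0.0, 1.571]
wrist_force: [0.1, -1.4, 0.9]
width: 0.0303
finger_force: 0.7
```

servo_tool:
  plan:
    - [0.02,0,0,0,0,0,30]
    - [0.04,0,0,0,0,0,30]
    - [0.04,0,0,0,0,0,30]

```text
time: 13.27
tool_pos: [0.5879, -0.0859, 0.0581]
ee_rot: [-3.142, 0.001, 1.571]
wrist_force: [-0.5, -1.9, 2.2]
width: 0.0298
finger_force: 1.0
```

servo_tool:
  plan:
    - [0.02,0,0,0,0,0,30]
    - [0.03,0,0,0,0,0,30]
    - [0.03,0,0,0,0,0,30]

```text
time: 13.52
tool_pos: [0.5879, -0.0858, 0.0587]
ee_rot: [3.141, 0.006, 1.57]
wrist_force: [-0.4, -8.6, 1.7]
width: 0.0299
finger_force: 3.9
```

servo_tool:
  plan:
    - [0.02,0,0,0,0,0,30]
    - [0.03,0,0,0,0,0,30]
    - [0.03,0,0,0,0,0,30]

```text
time: 13.77
tool_pos: [0.5879, -0.0857, 0.0594]
ee_rot: [3.141, 0.011, 1.569]
wrist_force: [-2.1, -13.8, 3.1]
width: 0.0301
finger_force: 6.7
```

It's firmly against the left fence (13.8 N). I'll press once more from the front with the fingers wide, to square it against the rear fence.

servo_tool:
  plan:
    - [-0.2,0,0,0,0,0,30]
    - [-0.4,0,0,0,0,0,30]
    - [-0.4,0,-0.5,0,0,0,30]
    - [-0.4,0,-0.9,0,0,0,30]
    - [-0.4,-0.4,-0.9,0,0,0,70]
    - [-0.4,-0.8,-0.9,0,0,0,70]
    - [-0.4,-0.8,-0.9,0,0,0,70]
    - [-0.4,-0.8,-0.9,0,0,0,70]

```text
time: 14.43
tool_pos: [0.506, -0.1189, 0.1475]
ee_rot: [-3.141, -0.002, 1.57]
wrist_force: [0.3, -0.5, 0.2]
width: 0.0533
finger_force: 0.0
```

servo_tool:
  plan:
    - [1,0,0,0,0,-1,70]
    - [1,0,0,0,0,-1,70]
    - [1,0,0,0,0,-1,70]
    - [1,0,0,0,0,-1,70]
    - [1,0,0,0,0,-1,70]
    - [1,0,0,0,0,-1,70]
    - [1,0,0,0,0,-1,70]
    - [1,0,0,0,0,-1,70]
    - [1,0,0,0,0,-1,70]
    - [1,0,0,0,0,-1,70]
    - [1,0,0,0,0,-1,70]
    - [1,0,0,0,0,-1,70]

```text
time: 15.43
tool_pos: [0.5092, -0.0192, 0.1479]
ee_rot: [3.14, 0.0, 3.078]
wrist_force: [0.1, -1.8, -0.3]
width: 0.0701
finger_force: 0.0
```

```bash
python3 - <<'E'
from h import *
o=robot.get_obs();print(o['time'],o['tool_pos'],o['ee_rot']);print(box())
E
```

```text
15.4333 [ 0.50920861 -0.01917058  0.14788815] [3.14032682e+00 1.59847313e-05 3.07779476e+00]Traceback (most recent call last):
  File "<stdin>", line 2, in <module>
  File "h.py", line 29, in box
    cs=cv2.findContours(m,0,1)[0];c=max(cs,key=cv2.contourArea).reshape(-1,2)
                                    ~~~^^^^^^^^^^^^^^^^^^^^^^^^
ValueError: max() iterable argument is empty
```

servo_tool:
  plan:
    - [-0.12,0,0,0,0,-0.044,70]
    - [-0.12,0,0.4,0,0,-0.044,70]
    - [-0.12,0,0.9,0,0,-0.044,70]
    - [-0.12,0,0.9,0,0,-0.044,70]
    - [-0.12,0,0.9,0,0,-0.044,70]

```text
time: 15.9
tool_pos: [0.5173, -0.0198, 0.0541]
ee_rot: [3.14, -0.009, 3.139]
wrist_force: [0.2, 0.3, -0.5]
width: 0.0703
finger_force: 0.0
```

servo_tool:
  plan:
    - [-0.1,0,0,0,0,0,70]
    - [-0.18,0,0,0,0,0,70]
    - [-0.25,0,0,0,0,0,70]
    - [-0.29,0,0,0,0,0,70]
    - [-0.32,0,0,0,0,0,70]
    - [-0.32,0,0,0,0,0,70]

```text
time: 16.4
tool_pos: [0.5531, -0.0207, 0.0591]
ee_rot: [-3.142, 0.002, 3.14]
wrist_force: [0.0, 0.1, 0.3]
width: 0.07
finger_force: 0.0
```

servo_tool:
  plan:
    - [-0.02,0,0,0,0,0,70]
    - [-0.04,0,0,0,0,0,70]
    - [-0.04,0,0,0,0,0,70]

```text
time: 16.65
tool_pos: [0.5547, -0.0207, 0.0583]
ee_rot: [-3.142, -0.003, 3.141]
wrist_force: [-4.3, -1.0, 4.7]
width: 0.0699
finger_force: 2.3
```

servo_tool:
  plan:
    - [-0.02,0,0,0,0,0,70]
    - [-0.04,0,0,0,0,0,70]
    - [-0.04,0,0,0,0,0,70]

```text
time: 16.9
tool_pos: [0.5545, -0.0208, 0.0584]
ee_rot: [-3.141, -0.012, 3.141]
wrist_force: [-15.9, -0.3, 11.0]
width: 0.07
finger_force: 7.9
```

servo_tool:
  plan:
    - [0.2,0,0,0,0,0,70]
    - [0.5,0,0,0,0,0,70]
    - [0.5,0,-0.4,0,0,0,70]
    - [0.5,0,-0.9,0,0,0,70]
    - [0.9,0,-0.9,0,0,0,70]
    - [0.9,0,-0.9,0,0,0,70]

```text
time: 17.4
tool_pos: [0.4682, -0.0205, 0.1522]
ee_rot: [-3.141, 0.006, 3.14]
wrist_force: [0.4, 0.6, -0.7]
width: 0.0701
finger_force: 0.0
```

servo_tool:
  plan:
    - [0.5,-0.5,-0.2,0,0,0,70]
    - [0.9,-1,-0.2,0,0,0,70]
    - [0.9,-1,-0.2,0,0,0,70]
    - [0.9,-1,-0.2,0,0,0,70]
    - [0.9,-1,-0.2,0,0,0,70]

```text
time: 17.82
tool_pos: [0.379, -0.1225, 0.1685]
ee_rot: [-3.14, 0.002, 3.135]
wrist_force: [0.5, -0.3, 0.1]
width: 0.0699
finger_force: 0.0
```

servo_tool:
  plan:
    - [0.4,-0.5,0,0,0,0,70]
    - [0.4,-1,0,0,0,0,70]
    - [0.4,-1,0,0,0,0,70]
    - [0.4,-1,0,0,0,0,70]
    - [0.4,-1,0,0,0,0,70]

```text
time: 18.23
tool_pos: [0.3402, -0.2207, 0.1675]
ee_rot: [3.14, 0.0, 3.138]
wrist_force: [-0.3, 0.3, -0.1]
width: 0.0699
finger_force: 0.0
```

```bash
python3 - <<'E'
from h import *
print(box())
a=save('top','t4')[100:260,195:340];s=save('side','s4')[60:260,180:340]
o=np.zeros((600,800,3),np.uint8);o[:480,:435]=cv2.resize(a,None,fx=3,fy=3,interpolation=2);o[:456,435:]=cv2.resize(s,(365,456),interpolation=2)
cv2.imwrite('pics/c4.png',o[:,:,::-1])
for c in('top','side'):
  for t in('grey_box','white_bottle'):print(c,t,[np.round(d['extent']) for d in robot.find_in(t,c)][:1])
o=robot.get_obs();print(o['time'],o['tool_pos'])
t=np.array([.571,-.03])
S=[(.075,.075),(.075,-.047),(-.009,-.047),(-.009,.075)]
print('expected lid corners in crop',((proj('top',[list(np.array(q)+t)+[.093] for q in S])-[195,100])*3).round().tolist())
E
```

```text
(((601.2704467773438, -16.13003921508789), (93.65657806396484, 121.8118667602539), 0.17854563891887665), array([554.42346814, -77.0419018 ]), array([648.01697565,  44.86390779]))
top grey_box [array([142., 247.,  51.,  33.])]
top white_bottle []
side grey_box []
side white_bottle [array([246., 303.,  18.,  23.])]
18.5833 [ 0.34009979 -0.21951629  0.16817014]
expected lid corners in crop [[128.0, 184.0], [258.0, 177.0], [264.0, 264.0], [132.0, 271.0]]
```

View pics/c4.png

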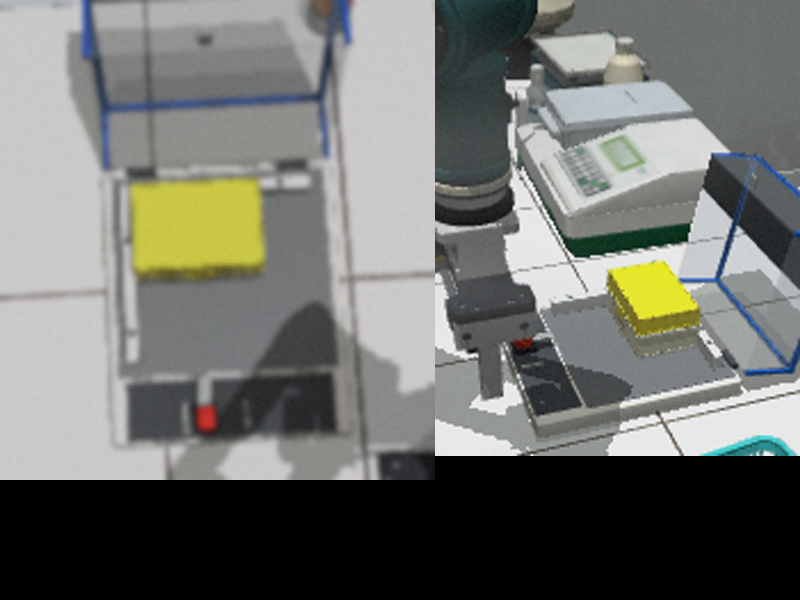

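The box is square in the corner: yaw 0.18° against the station's 0.15°, with its left face at y = 44.9 mm against the fence at 45 mm. The hood stands open, the bystanders are where they were, and the arm is clear.

```bash
python3 -c "
from bench import robot
print(robot.close_job())"
```

```text
the job is handed in; nothing more can be done
None
```

I slid the latch left, the hood sprang fully open and stayed open, and the box was pushed square and flush into the fence corner; I left the grey box and bottle alone and handed the job in at about 19 s of the 54 s, with no verdict returned.

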